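# Unlock and open the filter hatch of the fettling bench's dust extractor

## Robot

A 6-joint arm with a two-finger parallel gripper is mounted at the origin on the work surface. World frame = base frame: x ahead of the robot, y to its left, z up, the work surface at z = 0. Lengths are in m, angles in rad, forces in N, time in s.
With the tool pointing down it reaches from about 0.35 to 0.95 m from the base axis. Payload 17.4 kg.
Tool frame: the origin (TCP) lies on the centre line of the jaws, within the pads' length; the fingertips stand 11 mm ahead of it and the grasp point (between the pads) lies 8 mm behind it; z points along the fingers, y is the direction in which the jaws open and shut (so a half turn about z gives the same grasp; the last joint's range is limited). The gripper opens to 93 mm and grips with 3 to 60 N. Pads are 15 mm wide; open, the fingers measure 128 mm over their backs; the gripper's body (75 mm by 188 mm) begins 65 mm behind the grasp point.
Start: joints at [-1.308, 0.116, 1.442, -0, 1.584, -0.038], TCP at [0.2, -0.645, 0.23] pointing down, gripper open.
Joint ranges: [-2.83, 2.83], [-0.83, 2.19], [0.07, 2.5], [-1.14, 4.28], [0.01, 3], [-2.97, 2.97]. Speed limits (rad/s): [1.89, 1.89, 2.22, 3.14, 3.14, 3.14].

## Interface

Orientations are given as a unit quaternion [x, y, z, w].
In Python, from plant import env gives the robot as it stands.
- The arm moves only by the tool carry_out, never from a script. Its argument "motion" is a list that holds one entry, the list of rows, each a list of 7 numbers: the shift along the tool's x, y, z in mm, then the turn, a rotation vector about the tool's x, y, z in degrees, then the opening in per cent of the stroke, from 0 (shut) to 100 (fully open). In form: [[[tx, ty, tz, rx, ry, rz, grip], ...]]. A call has 1 to 12 rows; each row shifts and turns the pose as measured when the row begins, along the tool's axes as they then stand; what a row does not reach is not made up. A row lasts 1/8 s, in which the tool goes at most 62.5 mm and 10.7 degrees, less where a joint would pass 70% of its speed; a pose out of reach is approached as far as the arm can. A call is refused whole if a number of a shift passes 62.5 or a number of a turn 10.7, either way. A call with a gripper value outside its range is refused whole. The fingers move at their own pace and stop on an object; the grip force is fixed at half the most. Time passes only in rows, so rows that do not move let the fingers close. It gives the time, the measured TCP pose, the force and the opening at its end, in the units of the state.
- env.sense(): the state, without advancing time (a new reading comes with each control period).
- env.get_image(name): name is "scene" or "top"; returns the picture (480x640x3 uint8, red, green, blue); there is no depth.
- env.camera_info(name): a dict with "vfov" (degrees; the focal length in pixels is half the picture's height over the tangent of half this angle, whatever the lens; pixels are square), "cx", "cy" (the principal point, pixels), "rvec" (rotation vector, rad) and "tvec" (3), from world to camera coordinates, as OpenCV has them. Camera axes: x right, y down, z forward; pixel columns grow to the right and rows downward; lengths in m; the calibration is good to about 2 mm. A picture is of the moment at which its call begins. camera_info takes no time and is no camera call.
- env.sign_off(): hands the job in, once; it reports no verdict.
The state is a dict: "time_s": time; "q": joint angles; "joint_vel": joint speeds; "joint_efforts": joint torques, N m; "ee_pos": TCP position; "tool_rot": TCP orientation; "contact_force": force on the tool from outside, world axes, zero at the start; "torque": the same for the moment, N m; "finger_gap": opening from 0.0 (shut) to 1.0 (fully open).
Only numpy, scipy, OpenCV 4.12 (cv2) and the standard library are available. Lean on these libraries where they do the work, as an engineer would, in place of code of your own. Each camera call takes 0.05 s, during which the arm holds its last target.

## Task

The dust extractor's filter is due for a look: turn the key of its cam latch a full quarter turn clockwise (seen from above), to the stop, while the panel is still shut. Then lift the panel by its bar handle, swing it up to about upright and leave it standing open by itself, with the key still turned. Leave the knob of the small speed control box as it is set.

Things in the scene. Friction and masses are not known exactly. Their poses are not given: they have to be found in the camera images.
- housing: Grey painted steel filter housing fixed on the bench, 170 deep (x) x 260 wide (y) x 110 mm high; origin at the centre of its underside, x points from its front to its hinge side. Its top is the aluminium access panel, upper face 114 mm above the bench. Key and bar handle stand side by side on the panel near its front edge.
- key_grip (a point): Centre of the black bow of the key in the latch: an upright plate 34 long x 9 thick x 36 mm tall, from 8 to 44 mm above the panel's face (this point: 26 mm). x along its length, y across its thickness, z up. Captive. Its axis is 40 mm behind the panel's front edge, at housing x -45, y -75 mm; below it a collar of 16 mm radius, 5 mm high; else clear for 65 mm around.
- key (a joint): Turn of the key (rad): 0 to 0.2 at the start (latched), growing clockwise seen from above to the stop at 1.57. At 0 the bow's length points from front to hinge, at 1.57 it is parallel to the hinge. Friction 0.08 N m; stays where it is left. Below about 1.0 the cam under the panel catches the rim and the panel cannot be lifted.
- panel_handle (a point): Middle of the panel's steel bar handle: a round bar 10 mm thick, 90 mm long, parallel to the hinge, on a post at each end; its centreline is 40 mm above the panel's face, 25 mm behind the panel's front edge; 115 mm sideways from the key. Moves with the panel. With the panel shut: x from front to hinge, y along the bar, z up.
- panel_hinge (a point): Point of the hinge axis in line with the handle. The axis is level, parallel to the bar, along the panel's edge farther from the robot, 110 mm above the bench. With the panel shut the handle's middle is 145 mm in front of this point and 44 mm higher.
- panel (a joint): Opening of the panel (rad): 0 shut and flat, 1.57 upright, stop at 1.75. The panel (170 mm hinge to front edge, 260 wide, 4 thick, 0.4 kg) swings up and back, away from the robot. The hinge is stiff (0.6 N m), so it stays where it is left; lifting it at the handle takes about 7 N. The bar may turn between the fingers.
- knob_tip (a point): BYSTANDER, not the key, not to be turned: an end of the bar grip (42 x 14 mm, on a round disc of 22 mm radius) of the black knob in the middle of the small grey speed control box (110 x 110 x 60 mm, fixed). The point is 20 mm off the knob's axis, 97 mm above the bench.

How it is judged:
On the way:
1. the key is turned its quarter turn (past 70 degrees) while the panel is still shut (value of joint key above 1.22 rad and value of joint panel below 0.1 rad), for 0.2 s.
At the end, for the whole second after the job is handed in: The panel stands open by itself at more than 60 degrees (1.05 rad) and at rest (slower than 0.1 rad/s), and the key is still turned past 70 degrees (1.22 rad) (value of joint panel above 1.05 rad and value of joint key above 1.22 rad and velocity of joint panel between -0.1 and 0.1 rad/s); the robot touches nothing.
It fails at once if the knob of the speed control box is turned (its tip moves more than 8 mm) (distance of knob_tip from where it was at the start of the episode above 0.008 m).
It also fails if it takes over 48 s, if anything falls off the work surface, if the arm or the gripper's body presses on something with over 40 N, if the wrist force passes 120 N, or if a joint passes its speed limit or range.

## Working session

There is one attempt and no reset: what is moved stays moved. The work goes in short steps, Python scripts to look and compute and a tool call to move; the robot and the scene stay as the last step left them, time stands still between calls to the robot, and variables do not carry over. Pictures are saved under pics/ and viewed, and the job is handed in when it is done.

Besides the shell and the picture viewer there is one more tool, called after "Call:" as a command line: name --argument value ..., lists and objects as JSON in quotes. carry_out: Moves the arm, as the interface text tells. Its arguments: {"type":"object","properties":{"motion":{"type":"array"}},"required":["motion"]}

```bash
mkdir -p pics; ls
python3 - <<'E'
from plant import env
import cv2
for n in("scene","top"):
    print(n,env.camera_info(n)); cv2.imwrite(f"pics/{n}0.png",env.get_image(n)[:,:,::-1])
s=env.sense();print({k:s[k] for k in("time_s","ee_pos","tool_rot","finger_gap")})
E
```

```text
pics
scene {'vfov': 53.217789198730735, 'cx': 326.82874037148963, 'cy': 233.0405805765857, 'rvec': array([ 2.05585433,  0.90416777, -0.42304745]), 'tvec': array([-0.33571457, -0.19361703,  1.14235858])}
top {'vfov': 51.60954554201173, 'cx': 322.0899434085526, 'cy': 238.05507568676236, 'rvec': array([ 2.12561838, -2.09242017,  0.13070107]), 'tvec': array([-0.0369764 ,  0.58079888,  0.77484138])}
{'time_s': 0.1, 'ee_pos': array([ 0.19994221, -0.64452225,  0.22901255]), 'tool_rot': array([ 9.88709146e-01,  1.49846448e-01, -6.42655736e-05, -5.12168793e-04]), 'finger_gap': 1.0000758303630073}
```

View pics/scene0.png

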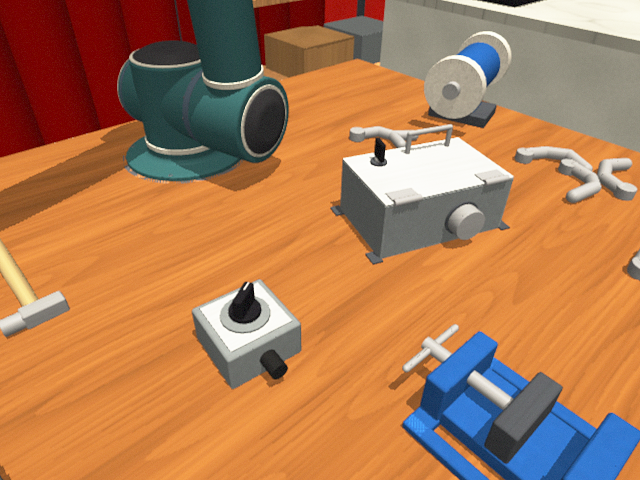

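View pics/top0.png

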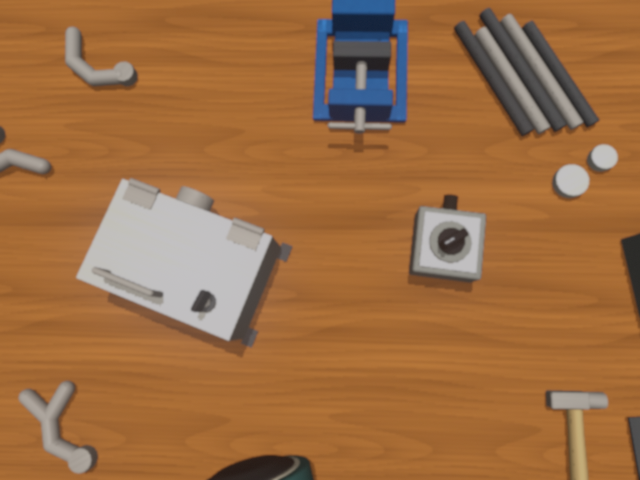

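The top view shows the housing at about (180,260), the key at (204,301), the handle at (128,284) and the bystander knob at (452,241). I'll enlarge the housing next.

Run:
```python
import cv2
a=cv2.imread("pics/top0.png")[165:355,65:305];cv2.imwrite("pics/t1.png",cv2.resize(a,None,fx=3.1,fy=3.1,interpolation=cv2.INTER_CUBIC))
a=cv2.imread("pics/scene0.png")[110:270,325:525];cv2.imwrite("pics/s1.png",cv2.resize(a,None,fx=3.7,fy=3.7,interpolation=cv2.INTER_CUBIC))
```

```text
(no output)
```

View pics/t1.png

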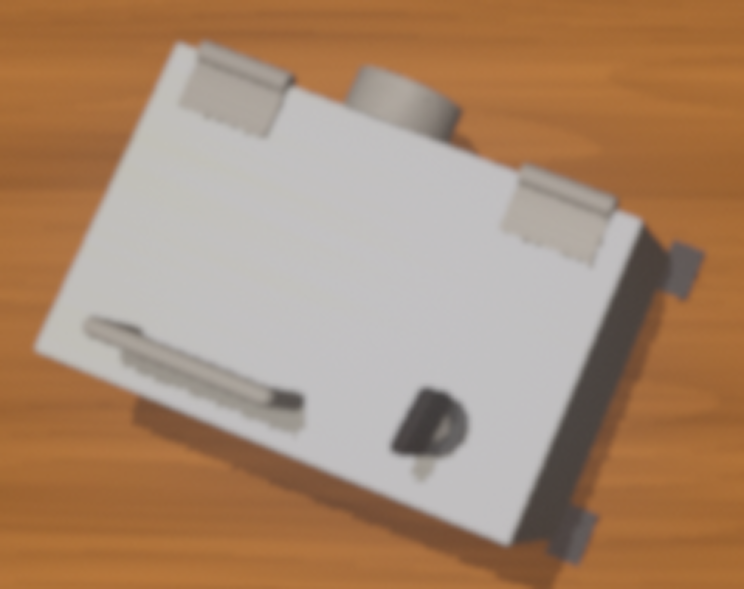

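View pics/s1.png

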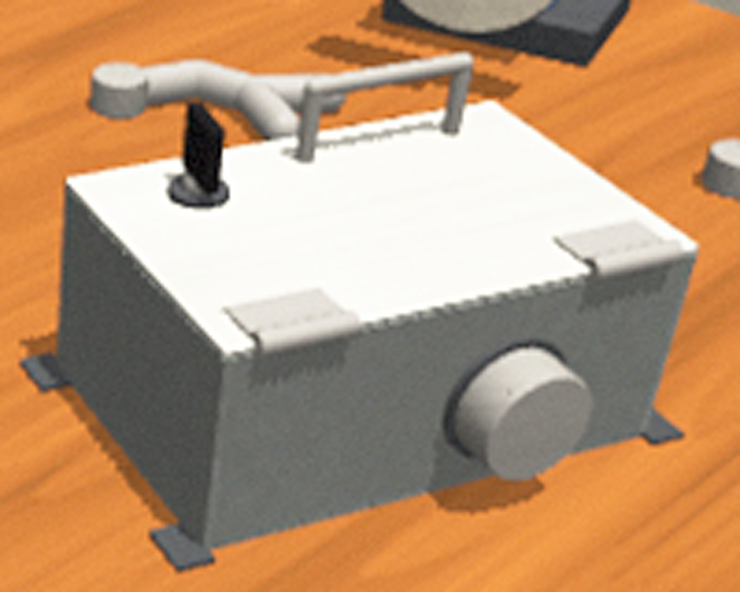

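```bash
cat > h.py <<'E'
import numpy as np,cv2
from plant import env
from scipy.optimize import least_squares
def cam(n):
    c=env.camera_info(n);f=240/np.tan(np.radians(c['vfov']/2))
    return np.array([[f,0,c['cx']],[0,f,c['cy']],[0,0,1.]]),np.array(c['rvec']),np.array(c['tvec'])
def proj(n,P):
    K,r,t=cam(n);return cv2.projectPoints(np.array(P,float).reshape(-1,3),r,t,K,None)[0].reshape(-1,2)
def H(p,P):
    c,s=np.cos(p[2]),np.sin(p[2]);P=np.array(P,float).reshape(-1,3)
    return P@np.array([[c,-s,0],[s,c,0],[0,0,1]]).T+[p[0],p[1],0]
E
python3 - <<'E'
from h import *
C=[[.085,.13,.114],[-.085,.13,.114],[-.085,-.13,.114],[.085,-.13,.114]]
T=np.array([[178,42],[35,350],[510,545],[642,218]])/3.1+[65,165]
S=np.array([[697,246],[490,102],[66,180],[225,357]])/3.7+[325,110]
for w in("t","s","ts"):
    f=lambda p:np.concatenate(([(proj("top",H(p,C))-T).ravel()] if "t" in w else [])+([(proj("scene",H(p,C))-S).ravel()] if "s" in w else []))
    r=least_squares(f,[.5,.2,0]);print(w,r.x,np.round(f(r.x),1))
p=r.x
# other points
K=[[-.045,-.075,.114+z] for z in(.008,.026,.044)]; h=[[-.06,y,.154] for y in(-.005,.04,.085)]
for n,o,k in(("top",[65,165],3.1),("scene",[325,110],3.7)):
    print(n,np.round((proj(n,H(p,K+h))-o)*k))
print(H(p,K+h))
# bow ends for a few key angles
for a in(0,.1,.2):
    E=[[-.045+d*.017*np.cos(a),-.075-d*.017*np.sin(a),.158] for d in(-1,1)]
    print(a,np.round((proj("top",H(p,E))-[65,165])*3.1).tolist(),np.round((proj("scene",H(p,E))-[325,110])*3.7).tolist())
E
```

```text
t [ 0.5381587   0.1965166  -0.35142792] [-0.2 -0.1 -0.3  0.1 -0.  -0.2  0.5  0.2]
s [ 0.5417208   0.19635387 -0.34814543] [ 0.8  0.2  0.1 -0.2 -1.1  0.2  0.2 -0.5]
ts [ 0.53937223  0.19699428 -0.35047959] [-0.5 -0.8 -0.5 -0.6 -0.2 -1.1  0.2 -0.7 -0.2 -0.4 -0.5 -0.6 -1.7 -0.5
 -0.9 -1.4]
top [[434. 421.]
 [423. 419.]
 [412. 417.]
 [266. 394.]
 [180. 359.]
 [ 95. 325.]]
scene [[195. 181.]
 [198. 148.]
 [201. 114.]
 [309.  88.]
 [385.  75.]
 [459.  62.]]
[[0.47135674 0.14200434 0.122     ]
 [0.47135674 0.14200434 0.14      ]
 [0.47135674 0.14200434 0.158     ]
 [0.481303   0.21289913 0.154     ]
 [0.49675367 0.2551635  0.154     ]
 [0.51220435 0.29742787 0.154     ]]
0 [[397.0, 452.0], [427.0, 383.0]] [[185.0, 100.0], [218.0, 129.0]]
0.1 [[394.0, 451.0], [430.0, 384.0]] [[188.0, 100.0], [215.0, 130.0]]
0.2 [[391.0, 449.0], [433.0, 386.0]] [[191.0, 99.0], [212.0, 130.0]]
```

```bash
cat >> h.py <<'E'
from scipy.spatial.transform import Rotation as R, Slerp
def down(yaw): # tool x at world yaw, z down
    return R.from_matrix(np.array([[np.cos(yaw),np.sin(yaw),0],[np.sin(yaw),-np.cos(yaw),0],[0,0,-1]]).T)
def plan(pos,rot,n=None,s=None):
    s=s or env.sense();p0=s['ee_pos'];r0=R.from_quat(s['tool_rot']);d=r0.inv()*rot
    dv=np.degrees(d.as_rotvec());L=np.linalg.norm(pos-p0)*1000
    m=max(int(np.ceil(L/50)),int(np.ceil(np.linalg.norm(dv)/10)),1);n=n or m
    st=(np.array(pos)-p0)/n; rows=[]
    for i in range(n):
        rr=r0*R.from_rotvec(np.radians(dv)*i/n)
        rows.append(np.r_[np.round(rr.inv().apply(st)*1000,0),np.round(dv/n,1)])
    print("t",s['time_s'],"L",L,"rot",dv)
    for r in rows: print(r.tolist())
def st():
    s=env.sense();r=R.from_quat(s['tool_rot']).as_matrix()
    print(s['time_s'],"pos",np.round(s['ee_pos'],4),"yaw",round(np.arctan2(r[1,0],r[0,0]),3),"zdir",np.round(r[:,2],3),"F",np.round(s['contact_force'],1),"gap",round(s['finger_gap'],3),"q",np.round(s['q'],2));return s
E
python3 -c "
from h import *
st();plan([.471,.142,.26],down(2.69),n=20)"
```

```text
0.1 pos [ 0.1999 -0.6445  0.229 ] yaw 0.301 zdir [-0.     0.001 -1.   ] F [-0.3 -0.9 -0.2] gap 1.0 q [-1.31  0.12  1.44 -0.    1.58 -0.04]
t 0.1 L 832.4961245545483 rot [-2.60955303e-02 -7.13513691e-02 -1.36889573e+02]
[25.0, -34.0, -2.0, -0.0, -0.0, -6.8]
[28.0, -30.0, -2.0, -0.0, -0.0, -6.8]
[32.0, -27.0, -2.0, -0.0, -0.0, -6.8]
[35.0, -23.0, -2.0, -0.0, -0.0, -6.8]
[37.0, -18.0, -2.0, -0.0, -0.0, -6.8]
[39.0, -14.0, -2.0, -0.0, -0.0, -6.8]
[41.0, -9.0, -2.0, -0.0, -0.0, -6.8]
[41.0, -4.0, -2.0, -0.0, -0.0, -6.8]
[42.0, 1.0, -2.0, -0.0, -0.0, -6.8]
[41.0, 6.0, -2.0, -0.0, -0.0, -6.8]
[40.0, 11.0, -2.0, -0.0, -0.0, -6.8]
[39.0, 15.0, -2.0, -0.0, -0.0, -6.8]
[37.0, 20.0, -2.0, -0.0, -0.0, -6.8]
[34.0, 24.0, -2.0, -0.0, -0.0, -6.8]
[31.0, 28.0, -2.0, -0.0, -0.0, -6.8]
[27.0, 31.0, -2.0, -0.0, -0.0, -6.8]
[23.0, 34.0, -2.0, -0.0, -0.0, -6.8]
[19.0, 37.0, -2.0, -0.0, -0.0, -6.8]
[15.0, 39.0, -2.0, -0.0, -0.0, -6.8]
[10.0, 40.0, -2.0, -0.0, -0.0, -6.8]
```

Call:
carry_out --motion '[[[25, -34, -3, 0, 0, -6.8, 40], [28, -30, -3, 0, 0, -6.8, 40], [32, -27, -3, 0, 0, -6.8, 40], [35, -23, -3, 0, 0, -6.8, 40], [37, -18, -3, 0, 0, -6.8, 40], [39, -14, -2, 0, 0, -6.8, 40], [41, -9, -2, 0, 0, -6.8, 40], [41, -4, -2, 0, 0, -6.8, 40], [42, 1, -2, 0, 0, -6.8, 40], [41, 6, -2, 0, 0, -6.8, 40], [40, 11, -2, 0, 0, -6.8, 40], [39, 15, -2, 0, 0, -6.8, 40]]]'

```text
time_s: 1.6
ee_pos: [0.3585, -0.1564, 0.256]
tool_rot: [0.635, 0.773, 0.002, -0.003]
contact_force: [1.1, -0.4, 0.2]
finger_gap: 0.4
```

```bash
python3 -c "
from h import *
st();plan([.471,.142,.22],down(2.69))"
```

```text
1.6 pos [ 0.3585 -0.1564  0.256 ] yaw 1.766 zdir [-0.002  0.007 -1.   ] F [ 1.1 -0.4  0.2] gap 0.4 q [-0.48 -0.53  1.95  0.    1.73 -0.68]
t 1.6 L 320.9709495876777 rot [  0.13889556  -0.38859938 -52.91605703]
[39.0, 24.0, 5.0, 0.0, -0.1, -7.6]
[35.0, 29.0, 5.0, 0.0, -0.1, -7.6]
[31.0, 33.0, 5.0, 0.0, -0.1, -7.6]
[26.0, 37.0, 5.0, 0.0, -0.1, -7.6]
[21.0, 40.0, 5.0, 0.0, -0.1, -7.6]
[16.0, 43.0, 5.0, 0.0, -0.1, -7.6]
[10.0, 44.0, 5.0, 0.0, -0.1, -7.6]
```

Call:
carry_out --motion '[[[39, 24, 5, 0, -0.1, -7.6, 40], [35, 29, 5, 0, -0.1, -7.6, 40], [31, 33, 5, 0, -0.1, -7.6, 40], [26, 37, 5, 0, -0.1, -7.6, 40], [21, 40, 5, 0, -0.1, -7.6, 40], [16, 43, 5, 0, 0, -7.6, 40], [10, 44, 5, 0, 0, -7.6, 40], [0, 0, 0, 0, 0, 0, 40]]]'

```text
time_s: 2.6
ee_pos: [0.4672, 0.1557, 0.2193]
tool_rot: [0.204, 0.979, -0.001, 0.001]
contact_force: [-0.4, -1.0, 0.0]
finger_gap: 0.401
```

```bash
python3 -c "
from h import *
st();plan([.471,.142,.18],down(2.69));
for n in('top','scene'): cv2.imwrite(f'pics/{n}2.png',env.get_image(n)[:,:,::-1])
"
```

```text
2.6 pos [0.4672 0.1557 0.2193] yaw 2.731 zdir [ 0.002 -0.002 -1.   ] F [-0.4 -1.   0. ] gap 0.401 q [ 0.27 -0.29  1.84 -0.    1.59 -0.89]
t 2.6 L 41.77129093050957 rot [-0.04762028  0.17603896  2.36629594]
[-9.0, -11.0, 39.0, -0.0, 0.2, 2.4]
```

View pics/scene2.png

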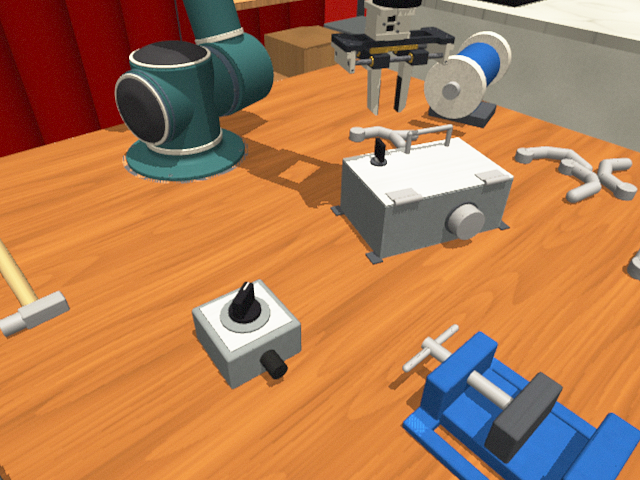

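The open fingers, tips near (375,112) and (402,108), hang above the key at (379,152). They sit slightly to the handle side, which matches the measured offset of 14 mm.

Call:
carry_out --motion '[[[-9, -11, 10, 0, 0.2, 2.4, 40], [0, 0, 0, 0, 0, 0, 40], [0, 0, 29, 0, 0, 0, 40], [0, 0, 0, 0, 0, 0, 40]]]'

```text
time_s: 3.2
ee_pos: [0.471, 0.1354, 0.1806]
tool_rot: [0.232, 0.973, -0.0, 0.001]
contact_force: [-0.2, 0.5, 0.7]
finger_gap: 0.401
```

```bash
python3 -c "
from h import *
st();plan([.471,.142,.138],down(2.69));
for n in('top','scene'): cv2.imwrite(f'pics/{n}3.png',env.get_image(n)[:,:,::-1])
a=cv2.imread('pics/scene3.png')[20:220,310:530];cv2.imwrite('pics/s3.png',cv2.resize(a,None,fx=3,fy=3))
"
```

```text
3.2 pos [0.471  0.1354 0.1806] yaw 2.674 zdir [ 0.002 -0.001 -1.   ] F [-0.2  0.5  0.7] gap 0.401 q [ 0.23 -0.28  1.89 -0.    1.53 -0.87]
t 3.2 L 43.1344163958084 rot [ 0.01002029  0.10338279 -0.91925903]
[3.0, 6.0, 43.0, 0.0, 0.1, -0.9]
```

View pics/s3.png

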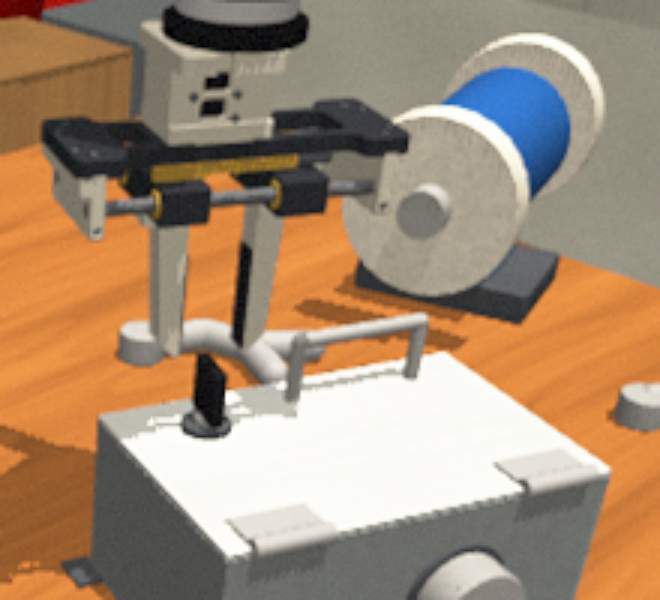

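The fingers straddle the key bow (crop 208,385) and stay clear of the handle post (293,365). I'll correct the few mm of offset, then descend.

Call:
carry_out --motion '[[[3, 6, 2, 0, 0, -0.9, 40], [0, 0, 0, 0, 0, 0, 40], [0, 0, 38, 0, 0, 0, 40], [0, 0, 0, 0, 0, 0, 40]]]'

```text
time_s: 3.8
ee_pos: [0.4733, 0.1437, 0.146]
tool_rot: [0.223, 0.975, 0.002, 0.004]
contact_force: [0.2, -0.2, -0.3]
finger_gap: 0.402
```

```bash
python3 -c "
from h import *
st();plan([.471,.142,.138],down(2.69))"
```

```text
3.8 pos [0.4733 0.1437 0.146 ] yaw 2.692 zdir [ 0.009  0.001 -1.   ] F [ 0.2 -0.2 -0.3] gap 0.402 q [ 0.24 -0.26  1.93 -0.    1.46 -0.88]
t 3.8 L 8.481787989453217 rot [0.29923874 0.44784889 0.10498892]
[1.0, -3.0, 8.0, 0.3, 0.4, 0.1]
```

Call:
carry_out --motion '[[[1, -3, 8, 0.3, 0.4, 0, 40], [0, 0, 0, 0, 0, 0, 40], [0, 0, 0, 0, 0, 0, 20], [0, 0, 0, 0, 0, 0, 20], [0, 0, 0, 0, 0, 0, 0], [0, 0, 0, 0, 0, 0, 0], [0, 0, 0, 0, 0, 0, 0]]]'

```text
time_s: 4.68
ee_pos: [0.4728, 0.1426, 0.142]
tool_rot: [0.223, 0.975, 0.002, 0.003]
contact_force: [-0.0, -0.8, -0.9]
finger_gap: 0.097
```

```bash
python3 -c "
from h import *
st()
for n in('top','scene'): cv2.imwrite(f'pics/{n}4.png',env.get_image(n)[:,:,::-1])
a=cv2.imread('pics/scene4.png')[50:220,310:530];b=cv2.imread('pics/top4.png')[190:360,65:285];cv2.imwrite('pics/s4.png',cv2.resize(cv2.hconcat([a,b]),None,fx=1.8,fy=1.8))
"
```

```text
4.675 pos [0.4728 0.1426 0.142 ] yaw 2.692 zdir [ 0.006  0.003 -1.   ] F [-0.  -0.8 -0.9] gap 0.097 q [ 0.24 -0.26  1.94  0.    1.45 -0.88]
```

View pics/s4.png

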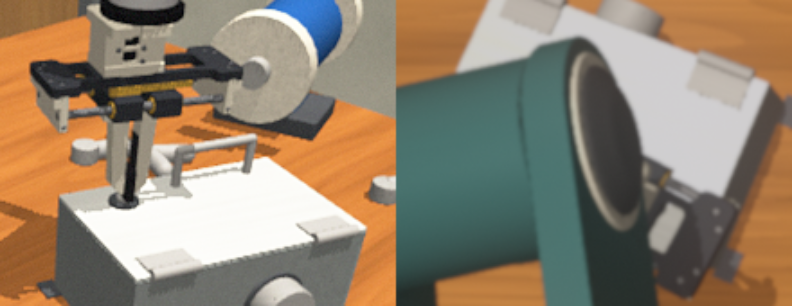

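The gap is 9 mm, so the bow is gripped. Next I turn it clockwise, which is +rz.

Call:
carry_out --motion '[[[0, 0, 0, 0, 0, 8, 0], [0, 0, 0, 0, 0, 10, 0], [0, 0, 0, 0, 0, 10, 0], [0, 0, 0, 0, 0, 10, 0], [0, 0, 0, 0, 0, 10, 0], [0, 0, 0, 0, 0, 10, 0], [0, 0, 0, 0, 0, 0, 0]]]'

```text
time_s: 5.65
ee_pos: [0.4713, 0.1415, 0.142]
tool_rot: [0.679, 0.734, 0.001, 0.001]
contact_force: [0.7, 1.0, -0.9]
finger_gap: 0.099
```

```bash
python3 -c "
from h import *
s=st();print(s['torque']);plan([.4714,.142,.142],down(2.69-1.47))"
```

```text
5.65 pos [0.4713 0.1415 0.142 ] yaw 1.65 zdir [ 0.001  0.    -1.   ] F [ 0.7  1.  -0.9] gap 0.099 q [ 0.24 -0.26  1.94 -0.    1.46  0.16]
[ 0.06774263 -0.19431902 -0.06667431]
t 5.65 L 0.5072048336067659 rot [ 8.26821032e-02 -1.40196583e-02  2.46238770e+01]
[0.0, 0.0, 0.0, 0.0, -0.0, 8.2]
[0.0, 0.0, 0.0, 0.0, -0.0, 8.2]
[0.0, 0.0, 0.0, 0.0, -0.0, 8.2]
```

Call:
carry_out --motion '[[[0, 0, 0, 0, 0, 8, 0], [0, 0, 0, 0, 0, 8, 0], [0, 0, 0, 0, 0, 7, 0], [0, 0, 0, 0, 0, 4, 0], [0, 0, 0, 0, 0, 2, 0], [0, 0, 0, 0, 0, 0, 0]]]'

```text
time_s: 6.4
ee_pos: [0.4705, 0.1417, 0.1421]
tool_rot: [0.838, 0.546, -0.0, -0.0]
contact_force: [-0.3, 0.7, -0.5]
finger_gap: 0.098
```

```bash
python3 -c "
from h import *
s=st();print(s['torque']);plan([.4714,.142,.142],down(2.69-1.47))"
```

```text
6.4 pos [0.4705 0.1417 0.1421] yaw 1.156 zdir [-0.001  0.    -1.   ] F [-0.3  0.7 -0.5] gap 0.098 q [ 0.24 -0.26  1.94  0.    1.46  0.66]
[ 1.27797233e-01 -4.61915380e-04  5.59763527e-01]
t 6.4 L 0.9349286992560466 rot [-3.26706945e-02 -3.65781198e-03 -3.67680844e+00]
[1.0, 1.0, 0.0, -0.0, -0.0, -3.7]
```

The torque of 0.56 N m against the stop shows the key is fully turned. I'll release it, rise and check.

Call:
carry_out --motion '[[[0, 0, 0, 0, 0, -3, 0], [0, 0, 0, 0, 0, 0, 20], [0, 0, 0, 0, 0, 0, 40], [0, 0, 0, 0, 0, 0, 40], [0, 0, -40, 0, 0, 0, 40], [0, 0, -40, 0, 0, 0, 40], [0, 0, 0, 0, 0, 0, 40]]]'

```text
time_s: 7.28
ee_pos: [0.4704, 0.1413, 0.224]
tool_rot: [0.822, 0.57, -0.001, -0.0]
contact_force: [0.8, 0.3, -0.7]
finger_gap: 0.403
```

```bash
python3 -c "
from h import *
s=st();plan([.4968,.2552,.21],down(1.22),n=3)
for n in('top','scene'): cv2.imwrite(f'pics/{n}5.png',env.get_image(n)[:,:,::-1])
a=cv2.imread('pics/scene5.png')[20:220,310:530];b=cv2.imread('pics/top5.png')[160:360,65:285];cv2.imwrite('pics/s5.png',cv2.resize(cv2.hconcat([a,b]),None,fx=1.8,fy=1.8))
"
```

```text
7.275 pos [0.4704 0.1413 0.224 ] yaw 1.213 zdir [-0.001 -0.001 -1.   ] F [ 0.8  0.3 -0.7] gap 0.403 q [ 0.24 -0.29  1.83 -0.    1.6   0.6 ]
t 7.275 L 117.73029678479719 rot [-0.05463234  0.05152047 -0.4159241 ]
[39.0, -5.0, 5.0, -0.0, 0.0, -0.1]
[39.0, -5.0, 5.0, -0.0, 0.0, -0.1]
[39.0, -5.0, 5.0, -0.0, 0.0, -0.1]
```

View pics/s5.png

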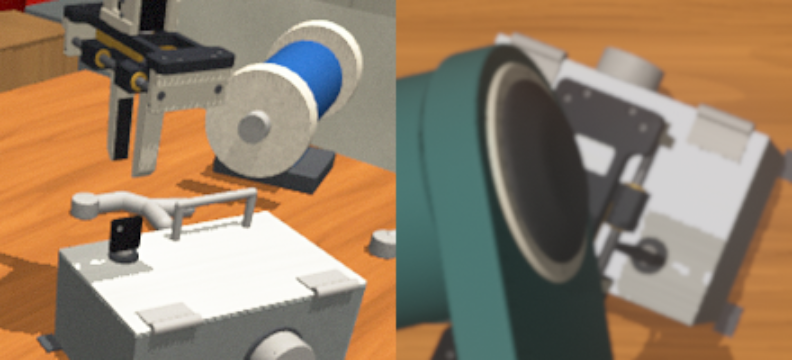

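The key bow at crop (125,235) is now broadside to the camera, parallel to the handle, and the panel is shut. I'll move over the handle next.

```bash
python3 -c "
from h import *
s=st();plan([.4968,.2552,.21],down(1.22),n=3)"
```

```text
7.375 pos [0.4696 0.1411 0.2208] yaw 1.213 zdir [-0.005 -0.001 -1.   ] F [-0.5 -0.1 -0.4] gap 0.4 q [ 0.24 -0.29  1.83 -0.    1.6   0.6 ]
t 7.375 L 117.82228757066213 rot [-0.24486631  0.18132683 -0.41682295]
[39.0, -5.0, 4.0, -0.1, 0.1, -0.1]
[39.0, -5.0, 4.0, -0.1, 0.1, -0.1]
[39.0, -5.0, 4.0, -0.1, 0.1, -0.1]
```

Call:
carry_out --motion '[[[39, -5, 4, 0, 0, 0, 40], [39, -5, 4, 0, 0, 0, 40], [39, -5, 4, 0, 0, 0, 40], [0, 0, 0, 0, 0, 0, 40], [0, 0, 0, 0, 0, 0, 40]]]'

```text
time_s: 8.0
ee_pos: [0.4955, 0.2579, 0.2013]
tool_rot: [0.822, 0.569, -0.006, -0.001]
contact_force: [-0.5, 0.4, 0.1]
finger_gap: 0.403
```

```bash
python3 -c "
from h import *
s=st();plan([.4968,.2552,.146],down(1.22),n=3)
for n in('top','scene'): cv2.imwrite(f'pics/{n}6.png',env.get_image(n)[:,:,::-1])
a=cv2.imread('pics/scene6.png')[20:220,310:530];b=cv2.imread('pics/top6.png')[160:360,65:285];cv2.imwrite('pics/s6.png',cv2.resize(cv2.hconcat([a,b]),None,fx=1.8,fy=1.8))
"
```

```text
8.0 pos [0.4955 0.2579 0.2013] yaw 1.211 zdir [-0.012 -0.005 -1.   ] F [-0.5  0.4  0.1] gap 0.403 q [ 0.43 -0.12  1.72  0.    1.55  0.79]
t 8.0 L 55.38792972106607 rot [-0.547623    0.5149189  -0.50866858]
[-1.0, 1.0, 18.0, -0.2, 0.2, -0.2]
[-1.0, 1.0, 18.0, -0.2, 0.2, -0.2]
[-1.0, 1.0, 18.0, -0.2, 0.2, -0.2]
```

View pics/s6.png

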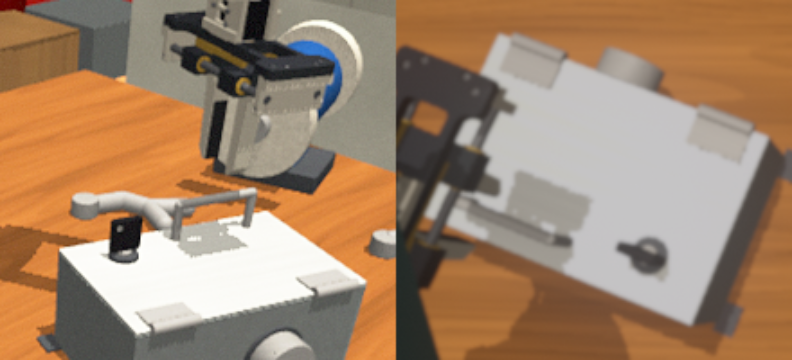

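In the top crop the key bow at (628,250) lies parallel to the handle bar. The fingers straddle the bar, so I'll descend and grip.

Call:
carry_out --motion '[[[-2, 2, 18, -0.5, 0.5, -0.5, 40], [0, 0, 18, 0, 0, 0, 40], [0, 0, 16, 0, 0, 0, 40], [0, 0, 0, 0, 0, 0, 40]]]'

```text
time_s: 8.6
ee_pos: [0.4966, 0.2529, 0.148]
tool_rot: [0.821, 0.571, 0.0, -0.0]
contact_force: [0.7, -0.6, 0.2]
finger_gap: 0.4
```

```bash
python3 -c "
from h import *
s=st();plan([.4968,.2552,.146],down(1.22),n=1)"
```

```text
8.6 pos [0.4966 0.2529 0.148 ] yaw 1.216 zdir [ 0.001  0.001 -1.   ] F [ 0.7 -0.6  0.2] gap 0.4 q [ 0.43 -0.11  1.8   0.    1.45  0.78]
t 8.6 L 3.0148617306691223 rot [ 0.02170478 -0.04691153 -0.20990993]
[2.0, -1.0, 2.0, 0.0, -0.0, -0.2]
```

Call:
carry_out --motion '[[[2, -1, 2, 0, 0, 0, 20], [0, 0, 0, 0, 0, 0, 0], [0, 0, 0, 0, 0, 0, 0], [0, 0, 0, 0, 0, 0, 0], [0, 0, 0, 0, 0, 0, 0]]]'

```text
time_s: 9.22
ee_pos: [0.4966, 0.2557, 0.1472]
tool_rot: [0.821, 0.571, 0.001, -0.0]
contact_force: [0.4, 0.1, -1.7]
finger_gap: 0.097
```

```bash
cat >> h.py <<'E'
P=np.array([0.53937223,0.19699428,-0.35047959])
def arc(th0,th1,n):
    s=env.sense();r0=R.from_quat(s['tool_rot'])
    def tcp(t):
        x,z=-.145*np.cos(t)+.044*np.sin(t), .145*np.sin(t)+.044*np.cos(t)
        return H(P,[.085+x,.04,.11+z-.008])[0]
    print("err now (mm) vs arc th0",np.round((s['ee_pos']-tcp(th0))*1000,1))
    T=np.linspace(th0,th1,n+1)
    for a,b in zip(T[:-1],T[1:]): print(round(b,2),np.round(r0.inv().apply(tcp(b)-tcp(a))*1000,1),np.round(tcp(b),3))
def theta():
    q=env.sense()['ee_pos']-[P[0],P[1],0];x=q[0]*np.cos(P[2])+q[1]*np.sin(P[2])-.085;z=q[2]+.008-.11
    print("theta",np.arctan2(z,-x)-np.arctan2(.044,.145),"rad",np.hypot(x,z))
E
python3 -c "
from h import *
s=st();theta();arc(0,1.5,20)"
```

```text
9.225 pos [0.4966 0.2557 0.1472] yaw 1.217 zdir [ 0.001  0.001 -1.   ] F [ 0.4  0.1 -1.7] gap 0.097 q [ 0.43 -0.11  1.8   0.    1.45  0.78]
theta 0.007040145892157013 rad 0.15218671300632203
err now (mm) vs arc th0 [-0.1  0.6  1.2]
0.08 [  0.    3.7 -10.7] [0.5   0.254 0.157]
0.15 [  0.    4.5 -10.4] [0.504 0.252 0.167]
0.22 [  0.    5.3 -10.1] [0.509 0.251 0.177]
0.3 [ 0.   6.  -9.6] [0.515 0.248 0.187]
0.38 [ 0.   6.7 -9.2] [0.521 0.246 0.196]
0.45 [ 0.   7.4 -8.6] [0.528 0.244 0.205]
0.52 [ 0.   8.  -8.1] [0.536 0.241 0.213]
0.6 [ 0.   8.6 -7.4] [0.544 0.238 0.22 ]
0.68 [ 0.   9.1 -6.8] [0.552 0.235 0.227]
0.75 [ 0.   9.6 -6.1] [0.561 0.232 0.233]
0.82 [ 0.  10.  -5.3] [0.571 0.228 0.238]
0.9 [ 0.  10.4 -4.6] [0.581 0.224 0.243]
0.98 [ 0.  10.7 -3.8] [0.591 0.221 0.247]
1.05 [ 0. 11. -3.] [0.601 0.217 0.25 ]
1.12 [ 0.  11.2 -2.1] [0.612 0.213 0.252]
1.2 [ 0.  11.3 -1.3] [0.622 0.209 0.253]
1.27 [ 0.  11.4 -0.4] [0.633 0.205 0.254]
1.35 [ 0.  11.4  0.4] [0.643 0.202 0.253]
1.42 [ 0.  11.3  1.3] [0.654 0.198 0.252]
1.5 [ 0.  11.2  2.1] [0.665 0.194 0.25 ]
```

Call:
carry_out --motion '[[[0, 3.5, -10, 0, 0, 0, 0], [0, 4.5, -10, 0, 0, 0, 0], [0, 5, -10, 0, 0, 0, 0], [0, 0, 0, 0, 0, 0, 0]]]'

```text
time_s: 9.72
ee_pos: [0.5089, 0.2511, 0.1786]
tool_rot: [0.821, 0.572, -0.0, -0.001]
contact_force: [-0.1, -0.1, 1.1]
finger_gap: 0.101
```

```bash
python3 -c "
from h import *
s=st();theta();arc(.22,.97,10)
cv2.imwrite('pics/s7.png',env.get_image('scene')[:,:,::-1])"
```

```text
9.725 pos [0.5089 0.2511 0.1786] yaw 1.217 zdir [-0.001  0.002 -1.   ] F [-0.1 -0.1  1.1] gap 0.101 q [ 0.41 -0.1   1.74  0.    1.5   0.77]
theta 0.230579874875306 rad 0.15285993741600226
err now (mm) vs arc th0 [-0.2  0.5  2.1]
0.3 [ 0.   5.9 -9.7] [0.515 0.249 0.186]
0.37 [ 0.   6.7 -9.2] [0.521 0.246 0.195]
0.44 [ 0.   7.3 -8.7] [0.528 0.244 0.204]
0.52 [ 0.   8.  -8.1] [0.535 0.241 0.212]
0.6 [ 0.   8.5 -7.5] [0.543 0.238 0.22 ]
0.67 [ 0.   9.1 -6.8] [0.552 0.235 0.227]
0.74 [ 0.   9.6 -6.1] [0.561 0.232 0.233]
0.82 [ 0.  10.  -5.4] [0.57  0.228 0.238]
0.89 [ 0.  10.4 -4.6] [0.58  0.225 0.243]
0.97 [ 0.  10.7 -3.8] [0.59  0.221 0.246]
```

View pics/s7.png

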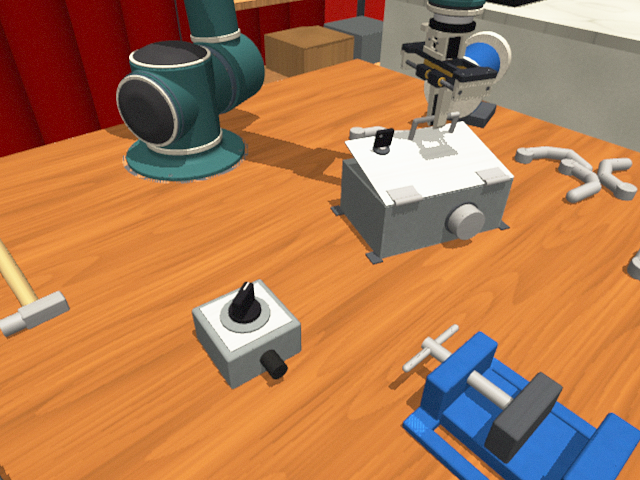

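The panel is lifting, with its front edge raised around (345,145), and the key at (383,140) is still turned. I'll continue along the arc.

Call:
carry_out --motion '[[[0, 6, -9, 0, 0, 0, 0], [0, 6.5, -9, 0, 0, 0, 0], [0, 7.5, -8.5, 0, 0, 0, 0], [0, 8, -8, 0, 0, 0, 0], [0, 8.5, -7, 0, 0, 0, 0], [0, 9, -6.5, 0, 0, 0, 0], [0, 9.5, -6, 0, 0, 0, 0], [0, 10, -5, 0, 0, 0, 0]]]'

```text
time_s: 10.78
ee_pos: [0.5639, 0.231, 0.239]
tool_rot: [0.819, 0.574, -0.006, -0.008]
contact_force: [-12.4, 0.1, 6.1]
finger_gap: 0.094
```

```bash
python3 -c "
from h import *
s=st();theta();arc(.8,1.5,9)"
```

```text
10.775 pos [0.5639 0.231  0.239 ] yaw 1.222 zdir [-0.019  0.006 -1.   ] F [-12.4   0.1   6.1] gap 0.094 q [ 0.34 -0.02  1.57  0.01  1.61  0.69]
theta 0.7830304638401466 rad 0.1555800563636074
err now (mm) vs arc th0 [-3.8  1.7  2.4]
0.88 [-0.  10.6 -5.2] [0.578 0.226 0.242]
0.96 [-0.  10.9 -4.4] [0.588 0.222 0.246]
1.03 [-0.  11.2 -3.5] [0.599 0.218 0.249]
1.11 [-0.  11.5 -2.6] [0.61  0.214 0.251]
1.19 [-0.  11.7 -1.7] [0.621 0.21  0.253]
1.27 [-0.  11.8 -0.8] [0.632 0.206 0.254]
1.34 [-0.  11.8  0.1] [0.643 0.202 0.253]
1.42 [-0.  11.7  1. ] [0.654 0.198 0.252]
1.5 [-0.  11.6  1.9] [0.665 0.194 0.25 ]
```

Call:
carry_out --motion '[[[0, 10.5, -4, 0.3, 0.7, 0, 0], [0, 10.5, -3.5, 0, 0, 0, 0], [0, 11, -2.5, 0, 0, 0, 0], [0, 11, -1.5, 0, 0, 0, 0]]]'

```text
time_s: 11.28
ee_pos: [0.6029, 0.2166, 0.2551]
tool_rot: [0.819, 0.574, -0.003, -0.015]
contact_force: [-9.2, 0.8, 7.7]
finger_gap: 0.092
```

```bash
python3 -c "
from h import *
s=st();theta();arc(1.1,1.5,5)
cv2.imwrite('pics/s8.png',env.get_image('scene')[:,:,::-1])"
```

```text
11.275 pos [0.6029 0.2166 0.2551] yaw 1.223 zdir [-0.023  0.022 -1.   ] F [-9.2  0.8  7.7] gap 0.092 q [0.29 0.04 1.48 0.03 1.64 0.64]
theta 1.069815558000527 rad 0.15645903764045077
err now (mm) vs arc th0 [-5.1  2.1  4. ]
1.18 [-0. 12. -2.] [0.619 0.21  0.253]
1.26 [-0.  12.1 -1. ] [0.631 0.206 0.254]
1.34 [-0.  12.1 -0.1] [0.642 0.202 0.253]
1.42 [-0.1 12.1  0.9] [0.653 0.198 0.252]
1.5 [-0.1 12.   1.9] [0.665 0.194 0.25 ]
```

View pics/s8.png

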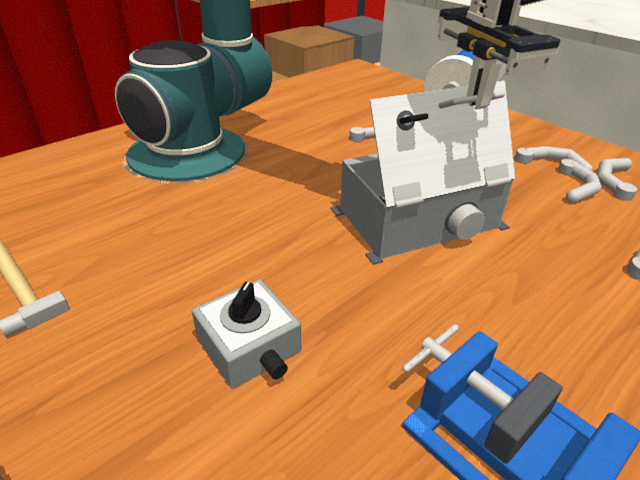

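The panel stands at about 60°, with its top edge near (375,98)–(505,85), and the fingers still hold the bar. The bar is slipping a few mm in the pads, so I'll bias the next rows downward.

Call:
carry_out --motion '[[[0, 11, 0, 0.5, 1, 0, 0], [0, 11, 1, 0.3, 0.3, 0, 0], [0, 12, 1, 0, 0, 0, 0], [0, 12, 2, 0, 0, 0, 0], [0, 11, 2, 0, 0, 0, 0]]]'

```text
time_s: 11.95
ee_pos: [0.6576, 0.1965, 0.2553]
tool_rot: [0.818, 0.574, 0.005, -0.027]
contact_force: [-6.2, -0.0, 4.6]
finger_gap: 0.096
```

```bash
python3 -c "
from h import *
s=st();theta();arc(1.42,1.5,1)
cv2.imwrite('pics/s9.png',env.get_image('scene')[:,:,::-1])"
```

```text
11.95 pos [0.6576 0.1965 0.2553] yaw 1.223 zdir [-0.023  0.05  -0.998] F [-6.2 -0.   4.6] gap 0.096 q [0.23 0.14 1.37 0.05 1.64 0.58]
theta 1.4457323959510529 rad 0.15552185931605866
err now (mm) vs arc th0 [ 4.3 -1.5  3.3]
1.5 [-0.1 12.   1.7] [0.665 0.194 0.25 ]
```

View pics/s9.png

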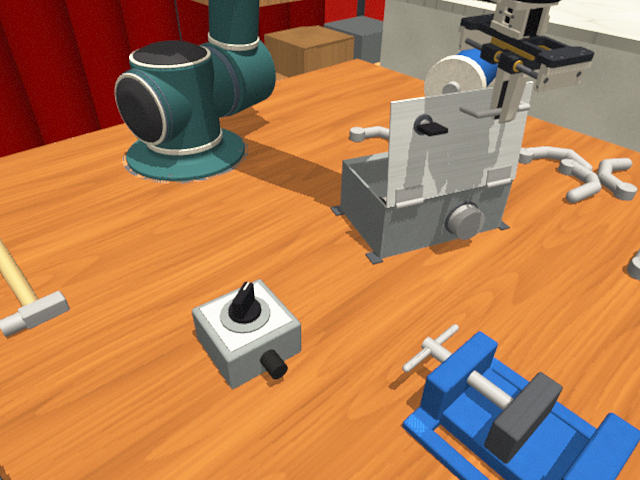

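The panel is now about 83° open (top edge (390,100)–(530,85)) and the key bow at (432,128) is still parallel to the bar. I'll release with a narrow opening.

Call:
carry_out --motion '[[[0, 0, 0, 0, 0, 0, 18], [0, 0, 0, 0, 0, 0, 26], [0, 0, 0, 0, 0, 0, 26], [0, 0, 0, 0, 0, 0, 26]]]'

```text
time_s: 12.5
ee_pos: [0.6589, 0.1958, 0.2555]
tool_rot: [0.818, 0.574, 0.005, -0.026]
contact_force: [0.3, 0.1, -0.4]
finger_gap: 0.264
```

```bash
python3 -c "
from h import *
s=st()
cv2.imwrite('pics/s10.png',cv2.resize(env.get_image('scene')[20:220,370:590,::-1],None,fx=3,fy=3))"
```

```text
12.5 pos [0.6589 0.1958 0.2555] yaw 1.223 zdir [-0.021  0.05  -0.999] F [ 0.3  0.1 -0.4] gap 0.264 q [0.23 0.14 1.37 0.05 1.64 0.58]
```

View pics/s10.png

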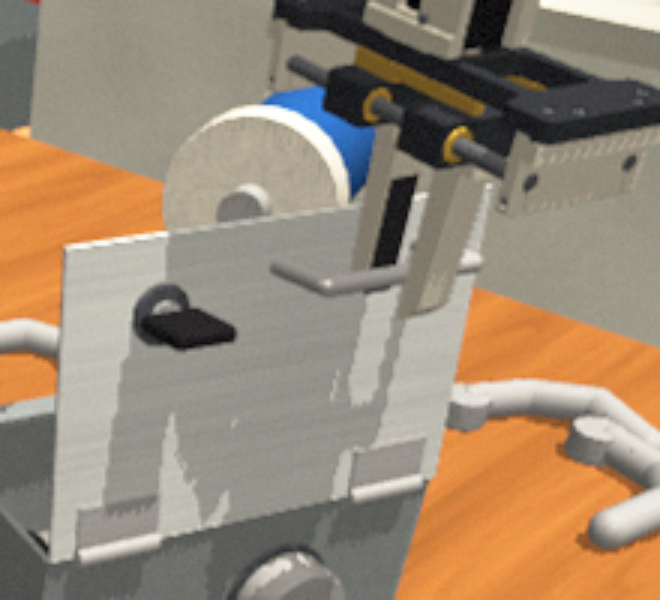

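The jaws are open around the bar, the inner finger is clear of the panel, and the contact force is zero. I'll lift straight up.

Call:
carry_out --motion '[[[0, 0, -12, 0, 0, 0, 26], [0, 0, -20, 0, 0, 0, 26], [0, 0, -30, 0, 0, 0, 26], [0, 0, -40, 0, 0, 0, 26], [0, 0, 0, 0, 0, 0, 26], [0, 0, 0, 0, 0, 0, 26]]]'

```text
time_s: 13.3
ee_pos: [0.6609, 0.1904, 0.367]
tool_rot: [0.818, 0.574, 0.007, -0.026]
contact_force: [-0.9, 0.0, -0.7]
finger_gap: 0.262
```

```bash
python3 -c "
from h import *
s=st()
cv2.imwrite('pics/s11.png',env.get_image('scene')[:,:,::-1])"
```

```text
13.3 pos [0.6609 0.1904 0.367 ] yaw 1.223 zdir [-0.018  0.05  -0.999] F [-0.9  0.  -0.7] gap 0.262 q [0.22 0.14 1.19 0.05 1.81 0.58]
```

View pics/s11.png

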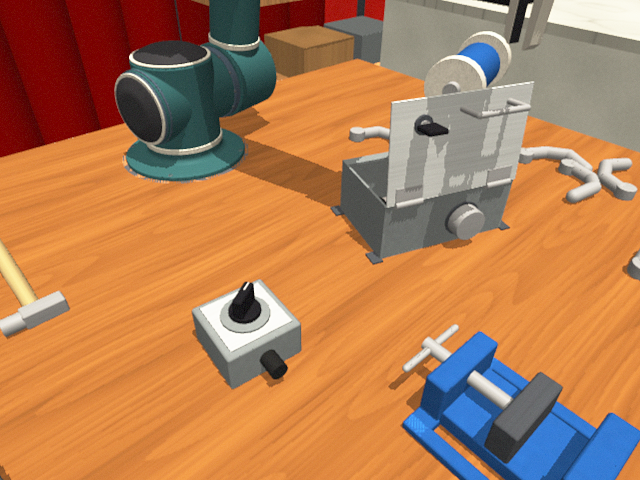

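The panel stands alone near upright (top corners (390,101) and (534,84)), the key is turned, the knob is unchanged and the gripper is clear above. One numeric check before handing in.

```bash
python3 -c "
from h import *
def pan(t,pts):
    o=[]
    for x,y,z in pts: # x rel hinge, z rel axis
        o.append([.085+x*np.cos(t)+z*np.sin(t),y,.11-x*np.sin(t)+z*np.cos(t)])
    return H(P,o)
for t in(1.3,1.4,1.45,1.5,1.57):
    print(t,np.round(proj('scene',pan(t,[[-.17,-.13,.004],[-.17,.13,.004]]))).tolist(),[ (a,np.round(proj('scene',pan(t,[[-.13+d*.017*np.cos(a),-.075-d*.017*np.sin(a),.048] for d in(-1,1)]))).tolist()) for a in(1.2,1.57)])
cv2.imwrite('pics/s12.png',cv2.resize(env.get_image('scene')[75:215,380:550,::-1],None,fx=4,fy=4,interpolation=cv2.INTER_CUBIC));st()"
```

```text
1.3 [[382.0, 99.0], [521.0, 79.0]] [(1.2, [[440.0, 119.0], [421.0, 131.0]]), (1.57, [[441.0, 123.0], [421.0, 127.0]])]
1.4 [[388.0, 101.0], [529.0, 80.0]] [(1.2, [[445.0, 124.0], [426.0, 136.0]]), (1.57, [[446.0, 128.0], [426.0, 132.0]])]
1.45 [[390.0, 102.0], [533.0, 81.0]] [(1.2, [[448.0, 127.0], [428.0, 138.0]]), (1.57, [[448.0, 131.0], [428.0, 134.0]])]
1.5 [[393.0, 104.0], [537.0, 83.0]] [(1.2, [[451.0, 130.0], [431.0, 141.0]]), (1.57, [[451.0, 134.0], [431.0, 138.0]])]
1.57 [[398.0, 107.0], [542.0, 85.0]] [(1.2, [[454.0, 135.0], [434.0, 146.0]]), (1.57, [[454.0, 138.0], [434.0, 142.0]])]
13.4 pos [0.6608 0.1904 0.3669] yaw 1.223 zdir [-0.018  0.05  -0.999] F [ 0.1  0.6 -0.2] gap 0.261 q [0.22 0.14 1.19 0.05 1.81 0.58]
```

View pics/s12.png

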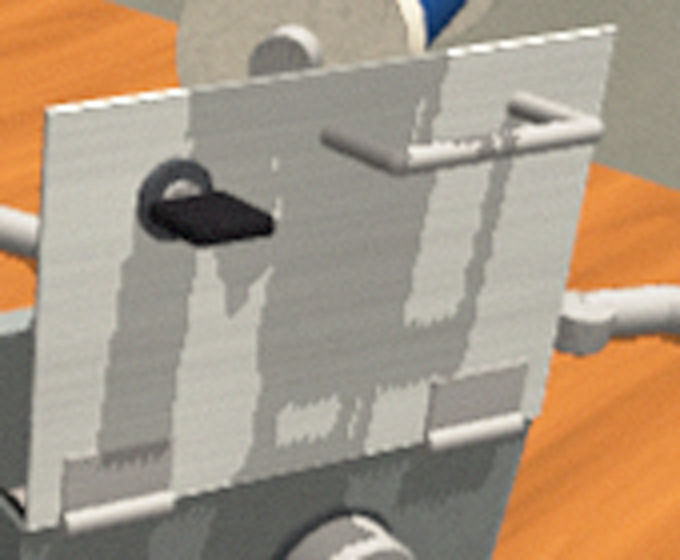

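The outer edge of the bow, crop (205,243)–(272,226), fits a key angle of about 1.5 rad. The panel corners fit about 1.45 rad.

```bash
python3 -c "
from plant import env
print(env.sign_off())"
```

```text
the job is handed in; nothing more can be done
None
```

I turned the key clockwise to its stop with the panel shut, then lifted the panel by its bar to near upright. I released it, backed the gripper off and handed the job in at about 13.4 s.

- **Key:** when it reached the stop, the wrist torque was 0.56 N m. The last picture puts it at about 1.5 rad, still turned; that reading is rough because the bow is only a few pixels across, but it is above the 1.22 needed.
- **Panel:** the last picture puts it at about 1.45 rad. It looked unchanged in the pictures before and after the gripper withdrew; I did not measure its speed.
- **Robot:** contact force was about zero with the gripper clear above the bar.
- **Knob:** it was never approached and looks the same in the pictures.

During the lift the tool path drifted up to about 6 mm from the computed arc, with forces up to about 14 N. I put this down to the bar slipping in the pads and steered slightly lower to correct it. The hand-in gave no verdict.

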